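# Clear the battery box lid and hold it open for the electrician

## Robot

A 6-joint arm with a two-finger parallel gripper is mounted at the origin on the work surface. World frame = base frame: x ahead of the robot, y to its left, z up, the work surface at z = 0. Lengths are in m, angles in rad, forces in N, time in s.
With the tool pointing down it reaches from about 0.35 to 0.975 m from the base axis. Payload 4.9 kg.
Tool frame: the origin (TCP) lies midway between the tips of the shut fingers; the grasp point (between the pads) lies manip.grip_depth behind it (manip.grip_depth is the distance from the TCP to the grasp point, in m); z points along the fingers, x is the direction in which the jaws open and shut, and the axes are right-handed (so a half turn about z gives the same grasp; the last joint's range is limited). The gripper opens to 85 mm and grips with 20 to 120 N. Pads are 22 mm wide; open, the fingers measure 114 mm over their backs; the gripper's body (76 mm by 85 mm) begins 54 mm behind the grasp point. The pads swing forward as they close: fully open they stand 13 mm farther back than shut.
Start: joints at [-1.319, 0.053, 1.613, -0, 1.476, -0.119], TCP at [0.226, -0.583, 0.231] pointing down, gripper open.
Joint ranges: [-3.01, 3.01], [-1.01, 2.22], [0.06, 2.58], [-1.02, 4.17], [0.09, 2.62], [-3.14, 3.14]. Speed limits (rad/s): [2.57, 2.57, 3.14, 3.14, 3.14, 3.14].

## Interface

Orientations are given as a unit quaternion [w, x, y, z].
In Python, from plant import state, grab_frame, ticket, manip gives the robot as it stands.
- The arm moves only by the tool carry_out, never from a script. Its argument "moves" is a list that holds one entry, the list of rows, each a list of 7 numbers: the turn, a rotation vector about the tool's x, y, z each as a share of 5 degrees, from -1 to 1, then the shift along the tool's x, y, z each as a share of 0.04 m, from -1 to 1, then the gripper command: -1 is shut, 1 is fully open, values between are in proportion. A call has 1 to 8 rows; each row shifts and turns the commanded pose from where the row before left it, along the tool's axes as they then stand; what a row does not reach is not made up. A row lasts 1/12 s, in which the tool goes at most 41.7 mm and 7.16 degrees, less where a joint would pass 70% of its speed; a pose out of reach is approached as far as the arm can. A call with a number of a shift or a turn outside -1 to 1 is refused whole. A call with a gripper value outside its range is refused whole. The fingers move at their own pace and stop on an object; the grip force is fixed at half the most. Time passes only in rows, so rows that do not move let the fingers close. It gives the time, the measured TCP pose, the force and the opening at its end, in the units of the state.
- state(): the state, without advancing time (a new reading comes with each control period).
- grab_frame(name): name is "side" or "top"; returns a dict with "frame" (420x560x3 uint8, red, green, blue), "z_map" (420x560 float32, m along the optical axis (not along the pixel's ray), 0 where there is no reading), "K" (3x3 intrinsics, pixels), "k1" (the pictures are not rectified: a ray, as slopes to the right and down, at radius r is drawn at 1 + k1 r^2 times it, then the intrinsics apply), "world_from_camera" (4x4, takes a point from camera to world coordinates). Camera axes: x right, y down, z forward; pixel columns grow to the right and rows downward; lengths in m; the calibration is good to about 2 mm. A picture is of the moment at which its call begins.
- ticket.job_done(): hands the job in, once; it reports no verdict.
The state is a dict: "time": time; "joint_pos": joint angles; "joint_vel": joint speeds; "joint_efforts": joint torques, N m; "tool_pos": TCP position; "tool_rot": TCP orientation; "contact_force": force on the tool from outside, world axes, zero at the start; "ft_torque": the same for the moment, N m; "gripper_width": opening from 0.0 (shut) to 1.0 (fully open).
Only numpy, scipy, OpenCV 4.12 (cv2) and the standard library are available. Lean on these libraries where they do the work, as an engineer would, in place of code of your own. Each camera call takes 0.05 s, during which the arm holds its last target.

## Task

Somebody left the cordless handset lying on the battery box: put it back in its sloped charger, keypad up with the mouthpiece end fully down in the pocket, setting it down rather than dropping it. Then lift the blue lid by its black handle and hold it open at 60 degrees, give or take five, so that the electrician can test the batteries; the lid drops shut by itself, so finish still holding the handle, never letting the lid fall. Leave the multimeter, screwdriver and mug alone.

Things in the scene. Friction and masses are not known exactly. Their poses are not given: they have to be found in the camera images.
- handset_mid (a point): centre of the white cordless handset, a bar 150 mm long (its x), 48 mm wide (y), 26 mm thick (z), about 160 g. It starts face up (z up) on the closed lid, behind the handle, lying roughly across the lid. +x points to the earpiece end (dark screen on that half, orange button on the end), -x to the mouthpiece end (keypad on that half).
- handset_mic (a point): middle of the handset's mouthpiece end face, 75 mm from its centre along its -x. Handset axes.
- handset_face (a point): middle of the handset's upper face (keypad side), 13 mm from its centre along its +z. Handset axes.
- handset: the handset itself; its origin is the centre of its underside, 13 mm below handset_mid along its z. Handset axes.
- cradle_seat (a point): where the handset's centre lies when it is home in the black charger, about 84 mm above the bench; when home, the handset's axes equal these: x up the slope (24 degrees above level, rising away from the robot at yaw 0), y across, z square to the slope. The sloped bed is 13 mm below this point along -z.
- cradle: the charger's sloped bed, fixed; origin 13 mm below cradle_seat, same axes. A spine 36 mm wide, x = -43 to 67 mm, narrower than the handset so that fingers have room at both sides; at the low end a pocket, x = -40 to -78 mm, 56 mm wide between cheeks 14 mm high and 6 mm thick, closed by a lip 14 mm high with its inner face at x = -78 mm.
- lid (a joint): opening angle of the blue sheet-steel lid in radians: 0 shut, 1.047 = 60 degrees, stop at 1.75. No spring, no stay, almost no hinge friction: its weight (about 0.7 kg with the handle, somewhat more or less) shuts it from any angle used here. The latches are already undone.
- lid_hinge (a point): middle of the hinge line of the lid, 113 mm above the bench on the far rim of the grey battery box (200 mm deep along x, 250 mm wide along y, 115 mm high, bolted down). Axes of the box, which do not turn with the lid: the hinge line runs along y, x points from the front (handle side) to the hinge, z up. The lid is 208 mm deep and 258 mm wide; its top face is 6 mm above the hinge line when shut.
- handle_mid (a point): middle of the grip bar of the black bow handle on the lid, near its front edge: round bar 12 mm thick, 116 mm long along y between its two legs, centre 38 mm above the lid's top face. When shut it is 182 mm from the hinge line towards the front (-x) and 44 mm above it. Axes turn with the lid: y along the bar, z square to the lid's top face, x towards the hinge.
- multimeter: yellow and black multimeter, 150 x 72 x 34 mm, lying in front of the battery box; to be left alone. Origin at the centre of its underside.
- screwdriver: orange-handled screwdriver, 200 mm long, lying in front of the charger; to be left alone. Lies along its x.
- mug: blue mug, 80 mm across, 95 mm high, standing beyond the charger; to be left alone. Origin at the centre of its underside.
Not all that is in view belongs to the job. Of the things shaped like the handset, the white one is meant. Leave any yellow look-alike of the part that bears cradle_seat alone.

How it is judged:
On the way, in this order (a step that is already met when the one before it is completed fails the run):
1. the handset lies home in its charger, let go, with the lid still shut (x of handset_mid in the frame of cradle_seat between -0.006 and 0.01 m and y of handset_mid in the frame of cradle_seat between -0.007 and 0.007 m and z of handset_mid in the frame of cradle_seat between -0.005 and 0.005 m and x of handset_mic in the frame of cradle_seat below -0.05 m and z of handset_face in the frame of cradle_seat above 0.008 m and angle between the x axis of handset_mid and the x axis of cradle_seat, either way round below 0.12 rad and contact force between handset and the fingers below 0.05 N and linear speed of handset below 0.03 m/s and value of joint lid below 0.05 rad), for 0.3 s.
2. the lid is held by its handle at 60 degrees, give or take five (value of joint lid between 0.96 and 1.134 rad and velocity of joint lid between -0.06 and 0.06 rad/s and contact force between the fingers and lid_c1 above 1 N), for 0.5 s.
At the end, for the whole second after the job is handed in: Fingers still hold the handle (over 1 N), lid steady at 55 to 65 degrees; handset let go and at rest in the charger, keypad up, mouthpiece end in the pocket, centre within 10 mm up or 6 mm down the slope, 7 mm across and 5 mm square to it of home, within 0.12 rad of the slope line (all of step 2 and x of handset_mid in the frame of cradle_seat between -0.006 and 0.01 m and y of handset_mid in the frame of cradle_seat between -0.007 and 0.007 m and z of handset_mid in the frame of cradle_seat between -0.005 and 0.005 m and x of handset_mic in the frame of cradle_seat below -0.05 m and z of handset_face in the frame of cradle_seat above 0.008 m and angle between the x axis of handset_mid and the x axis of cradle_seat, either way round below 0.12 rad and contact force between handset and the fingers below 0.05 N and linear speed of handset below 0.03 m/s); the arm keeps its last pose, push and grip.
It fails at once if the handset is dropped or thrown (over 0.6 m/s out of the grip) (linear speed of handset above 0.6 m/s and contact force between handset and the fingers below 0.05 N).
It fails at once if the lid falls (closing faster than 1.5 rad/s) (velocity of joint lid below -1.5 rad/s).
It fails at once if the multimeter is moved more than 20 mm (distance of multimeter from where it was at the start of the episode above 0.02 m).
It fails at once if the screwdriver is moved more than 20 mm (distance of screwdriver from where it was at the start of the episode above 0.02 m).
It fails at once if the mug is moved more than 20 mm (distance of mug from where it was at the start of the episode above 0.02 m).
It also fails if it takes over 59 s, if anything falls off the work surface, if the arm or the gripper's body presses on something with over 40 N, if the wrist force passes 120 N, or if a joint passes its speed limit or range.

## Working session

There is one attempt and no reset: what is moved stays moved. The work goes in short steps, Python scripts to look and compute and a tool call to move; the robot and the scene stay as the last step left them, time stands still between calls to the robot, and variables do not carry over. Pictures are saved under pics/ and viewed, and the job is handed in when it is done.

Besides the shell and the picture viewer there is one more tool, called after "Request:" as a command line: name --argument value ..., lists and objects as JSON in quotes. carry_out: Moves the arm, as the interface text tells. Shift numbers are shares of 0.04 m and turn numbers shares of 5 degrees, none past 1 either way. Its arguments: {"type":"object","properties":{"moves":{"type":"array"}},"required":["moves"]}

```bash
mkdir -p pics; ls; cat > h.py <<'E'
import numpy as np,cv2
from plant import state,grab_frame,ticket,manip
def save(n,f): cv2.imwrite('pics/'+n+'.png',cv2.cvtColor(f['frame'],cv2.COLOR_RGB2BGR))
def cloud(f):
    z=f['z_map'];K=f['K'];h,w=z.shape
    u,v=np.meshgrid(np.arange(w),np.arange(h))
    k=f['k1']
    p=np.stack([(u.ravel()),(v.ravel())],-1).astype(float)
    xd=(p[:,0]-K[0,2])/K[0,0]; yd=(p[:,1]-K[1,2])/K[1,1]
    rd=np.hypot(xd,yd); r=rd.copy()
    for _ in range(30): r=r-(r*(1+k*r*r)-rd)/(1+3*k*r*r)
    s=np.where(rd>0,r/np.maximum(rd,1e-12),1)
    zz=z.ravel()
    P=np.stack([xd*s*zz,yd*s*zz,zz],-1)
    T=f['world_from_camera']
    W=P@T[:3,:3].T+T[:3,3]
    W[zz==0]=np.nan
    return W.reshape(h,w,3)
E
python3 - <<'E'
from h import *
print(state(),manip.grip_depth)
for n in('top','side'):
    f=grab_frame(n);save(n+'0',f);np.savez(n+'0.npz',**{k:v for k,v in f.items()})
    print(n,f['K'],f['k1'],f['world_from_camera'])
E
```

```text
pics
{'time': 0.0, 'joint_pos': array([-1.31898219e+00,  5.33654282e-02,  1.61428434e+00,  7.65701747e-06,
        1.47598355e+00, -1.18996803e-01]), 'joint_vel': array([ 0.00085071,  0.00057472,  0.00131804, -0.00048521,  0.00016311,
       -0.00016697]), 'joint_efforts': array([ 1.22543795e-03, -3.93689311e+01, -3.70169914e+01, -1.00029918e-04,
        7.14125839e-03, -1.47912264e-06]), 'tool_pos': array([ 0.22633225, -0.58192046,  0.23006346]), 'tool_rot': array([-6.74885182e-04,  8.25339104e-01, -5.64636452e-01, -7.65262948e-04]), 'contact_force': array([-0.47605024, -0.92522819,  1.0296155 ]), 'ft_torque': array([-0.01675696, -0.01227161,  0.00500394]), 'gripper_width': 1.0055738660177465} 0.0187
top [[393.15610095   0.         276.06351081]
 [  0.         393.15610095 211.54147878]
 [  0.           0.           1.        ]] -0.10667528023831038 [[ 2.75467790e-02 -9.92062070e-01  1.22694841e-01  4.73582019e-01]
 [-9.99620377e-01 -2.72738083e-02  3.90408275e-03 -4.47884298e-02]
 [-5.26736838e-04 -1.22755808e-01 -9.92436766e-01  1.01745410e+00]
 [ 0.00000000e+00  0.00000000e+00  0.00000000e+00  1.00000000e+00]]
side [[532.22106463   0.         276.81589364]
 [  0.         532.22106463 211.79921206]
 [  0.           0.           1.        ]] -0.12265353584069835 [[-0.98389973 -0.099938    0.14816787  0.42257103]
 [-0.17759835  0.63951563 -0.74798301  0.85041163]
 [-0.02000374 -0.76225465 -0.64696808  0.90538391]
 [ 0.          0.          0.          1.        ]]
```

View pics/top0.png

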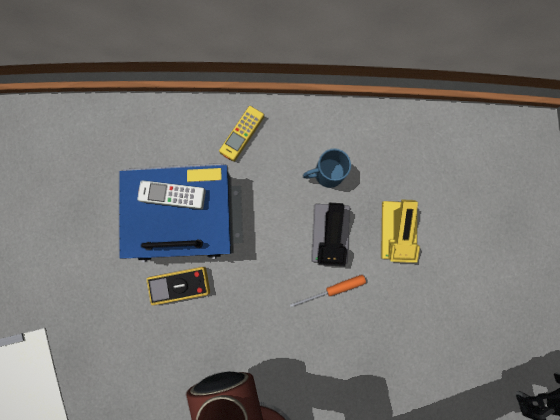

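View pics/side0.png

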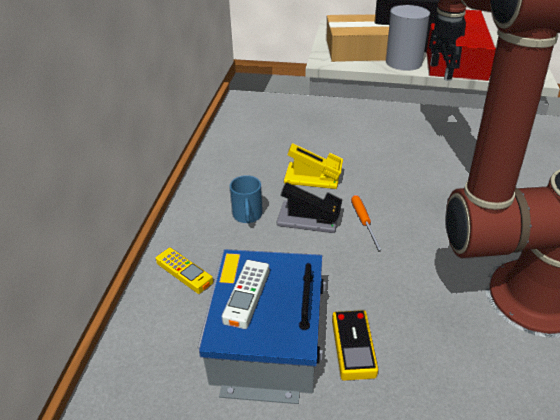

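```bash
cat > m.py <<'E'
from h import *
import sys
tag=sys.argv[1] if len(sys.argv)>1 else '0'
W={};R={}
for n in('top','side'):
    f=np.load(n+tag+'.npz'); W[n]=cloud(f);R[n]=f['frame'].astype(int)
np.set_printoptions(precision=4,suppress=True)
def rect(P):
    r=cv2.minAreaRect((P[:,:2]*1000).astype(np.float32)); return r
for n in W:
    w=W[n];c=R[n]; print(n, 'bench z',np.nanmedian(w[(np.abs(w[...,2])<.03)][:,2]))
    r,g,b=c[...,0],c[...,1],c[...,2]
    x,y,z=w[...,0],w[...,1],w[...,2]
    m=(z>.130)&(z<.165)&(x>.45)&(x<.75)&(y>-.05)&(y<.4)
    hs=m&(np.minimum(np.minimum(r,g),b)>150); 
    P=w[hs]; print('white',len(P),P.mean(0),rect(P))
    P=w[(z>.1345)&(z<.16)&(x>.5)&(x<.75)&(y>-.05)&(y<.4)&(x>np.nanmedian(w[hs][:,0])-.05)]; print('hs by z',len(P),P.mean(0),rect(P),np.median(P[:,2]))
    lid=(b>g+30)&(b>r+60)&(z>.1)&(z<.135)&(x>.4)&(x<.8)
    P=w[lid];print('lid',len(P),np.median(P,0),rect(P))
    hd=(z>.145)&(z<.18)&(np.maximum(np.maximum(r,g),b)<70)&(x>.4)&(x<.56)&(y>-.02)&(y<.4)
    P=w[hd];print('handle',len(P),P.mean(0),P.min(0),P.max(0),rect(P))
    cr=(z>.03)&(z<.2)&(np.maximum(np.maximum(r,g),b)<75)&(x>.35)&(x<.65)&(y<-.08)&(y>-.26)
    P=w[cr];print('cradle',len(P),P.mean(0),P.min(0),P.max(0),rect(P))
    np.save('cr_'+n,P)
E
python3 m.py
```

```text
top bench z 0.00040557978480770807
white 800 [0.6146 0.193  0.1451] ((615.9287109375, 200.8039093017578), (148.3093719482422, 46.49571990966797), 84.29314422607422)
hs by z 1395 [0.6149 0.1984 0.145 ] ((616.1209106445312, 199.87969970703125), (151.01153564453125, 49.054664611816406), 84.43868255615234) 0.14526223568550545
lid 6917 [0.561  0.2046 0.1191] ((579.5225830078125, 197.7172088623047), (207.2340850830078, 256.47760009765625), 4.435375690460205)
handle 307 [0.5014 0.19   0.1617] [0.4909 0.1289 0.1475] [0.5119 0.2542 0.1675] ((501.44573974609375, 191.56155395507812), (12.028993606567383, 125.58596801757812), 4.910355567932129)
cradle 1271 [ 0.5305 -0.1799  0.0656] [ 0.4632 -0.2137  0.0308] [ 0.6144 -0.1447  0.1021] ((539.2835693359375, -180.4779510498047), (68.54269409179688, 151.0974578857422), 88.71684265136719)
side bench z 0.0013590129407551332
white 1006 [0.6136 0.2061 0.1452] ((614.791015625, 202.74118041992188), (151.28384399414062, 47.26154327392578), 84.43083190917969)
hs by z 1631 [0.6137 0.2095 0.1453] ((614.8804321289062, 203.20840454101562), (153.67306518554688, 48.116573333740234), 84.88212585449219) 0.14584341801960699
lid 8965 [0.5601 0.2488 0.1198] ((579.0419311523438, 200.29261779785156), (208.3318634033203, 262.9656982421875), 4.74234676361084)
handle 330 [0.4998 0.2049 0.1619] [0.4907 0.1347 0.145 ] [0.5094 0.2586 0.1674] ((500.8553466796875, 196.46531677246094), (11.293933868408203, 124.49949645996094), 4.694159984588623)
cradle 1302 [ 0.5371 -0.1723  0.0614] [ 0.464  -0.2132  0.03  ] [ 0.6125 -0.1391  0.1029] ((538.3113403320312, -176.7338409423828), (73.9834976196289, 148.05136108398438), 89.26258850097656)
```

```bash
cat > fit.py <<'E'
from h import *
from scipy.optimize import least_squares
from scipy.spatial.transform import Rotation as Ro
np.set_printoptions(precision=4,suppress=True)
# boxes in seat frame (m): centre, half
def bx(a,b,c,d,e,f): return (np.array([(a+b)/2,(c+d)/2,(e+f)/2]),np.array([(b-a)/2,(d-c)/2,(f-e)/2]))
B=[bx(-.043,.067,-.018,.018,-.033,-.013),bx(-.084,-.04,-.034,.034,-.033,-.013),
   bx(-.084,-.04,.028,.034,-.033,.001),bx(-.084,-.04,-.034,-.028,-.033,.001),bx(-.084,-.078,-.034,.034,-.033,.001)]
def sdf(Q):
    D=[]
    for c,h in B:
        q=np.abs(Q-c)-h
        D.append(np.linalg.norm(np.maximum(q,0),axis=1)+np.minimum(q.max(1),0))
    return np.min(D,0)
def toseat(p,P):
    R=(Ro.from_euler('z',p[3])*Ro.from_euler('y',-np.radians(24))).as_matrix()
    return (P-p[:3])@R
for names in(['top'],['side'],['top','side']):
    P=np.concatenate([np.load('cr_%s.npy'%n) for n in names])
    P=P[P[:,2]>.035]
    def res(p):
        Q=toseat(p,P); d=sdf(Q)
        d=np.where((Q[:,2]<-.02),0,d)  # ignore base
        return np.r_[d*1000,(p[2]-.084)*1000*3]
    best=None
    for y0 in(-.18,-.172):
      for yaw in(-.1,0,.1):
        s=least_squares(res,[.53,y0,.084,yaw],loss='soft_l1',x_scale=[.01,.01,.01,.1],diff_step=1e-4)
        if best is None or s.cost<best.cost:best=s
    Q=toseat(best.x,P)
    print(names,best.x,np.degrees(best.x[3]),best.cost/len(P),np.median(np.abs(sdf(Q)))); print(np.percentile(Q,[1,50,99],axis=0))
E
python3 fit.py
python3 - <<'E'
import cv2
a=cv2.imread('pics/top0.png')[190:280,295:435];b=cv2.imread('pics/side0.png')[130:240,265:385]
cv2.imwrite('pics/z.png',cv2.hconcat([cv2.resize(a,(400,400*90//140)),cv2.resize(b,(400,257))][:2]) if 400*90//140==257 else a)
E
```

```text
['top'] [ 0.5402 -0.1811  0.0841 -0.0294] -1.685398416140618 0.5969322851637666 0.0009072878476658313
[[-0.0816 -0.0323 -0.0456]
 [-0.0238  0.0012 -0.0129]
 [ 0.0676  0.0334  0.0028]]
['side'] [ 0.5403 -0.1816  0.0856 -0.0252] -1.4464399795078768 0.5626315907199639 0.0015095895073382465
[[-0.0813 -0.0311 -0.0598]
 [-0.0119  0.0145 -0.0145]
 [ 0.0649  0.0361  0.0015]]
['top', 'side'] [ 0.5401 -0.1812  0.0846 -0.0238] -1.3631826171911265 0.6315311297674767 0.001217653154288987
[[-0.0811 -0.0316 -0.0565]
 [-0.017   0.0075 -0.0134]
 [ 0.0672  0.0349  0.0024]]
```

View pics/z.png

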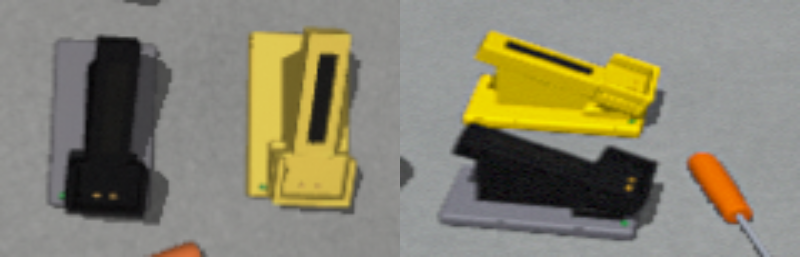

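```bash
cat >> h.py <<'E'
from scipy.spatial.transform import Rotation as Ro
np.set_printoptions(precision=4,suppress=True)
def pose():
    s=state();q=s['tool_rot'];return s['tool_pos'],Ro.from_quat([q[1],q[2],q[3],q[0]])
def tool(zdir,xdir):
    z=np.array(zdir,float);z/=np.linalg.norm(z);x=np.array(xdir,float);x-=z*(x@z);x/=np.linalg.norm(x)
    return Ro.from_matrix(np.stack([x,np.cross(z,x),z],1))
def plan(p1,R1,N,start=None):
    p0,R0=start or pose()
    w=(R0.inv()*R1).as_rotvec()/N
    A=sum((R0*Ro.from_rotvec(w*(k+.5))).as_matrix() for k in range(N))
    v=np.linalg.solve(A,np.array(p1)-p0)
    row=np.r_[np.degrees(w)/5,v/.04]
    print('N',N,'row',np.round(row,3),'max',abs(row).max()); return row
d=np.radians
def yawdir(a): return np.array([np.cos(d(a)),np.sin(d(a)),0])
PICK=np.array([.6155,.2012,.117]); RP=tool([0,0,-1],yawdir(-5.5))
SEAT=np.array([.5402,-.1812,.0843]); YC=-1.6
RS=Ro.from_euler('z',YC,degrees=True)*Ro.from_euler('y',-24,degrees=True)  # seat axes
E
python3 - <<'E'
from h import *
plan(PICK+[0,0,.11],RP,24)
E
```

```text
N 24 row [-0.001  0.001 -0.527 -0.178 -0.942  0.004] max 0.942173159455771
```

Request:
carry_out --moves '[[[0,0,-0.527,-0.178,-0.942,0,1],[0,0,-0.527,-0.178,-0.942,0,1],[0,0,-0.527,-0.178,-0.942,0,1],[0,0,-0.527,-0.178,-0.942,0,1],[0,0,-0.527,-0.178,-0.942,0,1],[0,0,-0.527,-0.178,-0.942,0,1],[0,0,-0.527,-0.178,-0.942,0,1],[0,0,-0.527,-0.178,-0.942,0,1]]]'

```text
time: 0.77
tool_pos: [0.4571, -0.38, 0.2307]
tool_rot: [-0.0, 0.915, -0.403, -0.0]
contact_force: [0.9, -0.9, -0.4]
gripper_width: 1.001
```

Request:
carry_out --moves '[[[0,0,-0.527,-0.178,-0.942,0,1],[0,0,-0.527,-0.178,-0.942,0,1],[0,0,-0.527,-0.178,-0.942,0,1],[0,0,-0.527,-0.178,-0.942,0,1],[0,0,-0.527,-0.178,-0.942,0,1],[0,0,-0.527,-0.178,-0.942,0,1],[0,0,-0.527,-0.178,-0.942,0,1],[0,0,-0.527,-0.178,-0.942,0,1]]]'

```text
time: 1.43
tool_pos: [0.5985, -0.1098, 0.2307]
tool_rot: [-0.0, 0.973, -0.229, -0.0]
contact_force: [0.8, 0.3, 0.1]
gripper_width: 1.001
```

```bash
python3 - <<'E'
from h import *
s=state();print(s['tool_pos'],s['joint_pos'],s['time'])
plan(PICK+[0,0,.11],RP,8);plan(PICK+[0,0,.11],RP,16)
E
```

```text
[ 0.5985 -0.1098  0.2307] [-0.3037  0.0149  1.6527 -0.      1.4748  0.1582] 1.4333
N 8 row [-0.     0.001 -0.524 -0.218 -0.954  0.012] max 0.954229340804838
N 16 row [-0.     0.001 -0.262 -0.109 -0.477  0.006] max 0.4771458676062873
```

Request:
carry_out --moves '[[[0,0,-0.52,-0.21,-0.94,0,1],[0,0,-0.52,-0.21,-0.94,0,1],[0,0,-0.52,-0.21,-0.94,0,1],[0,0,-0.52,-0.21,-0.94,0,1],[0,0,-0.52,-0.21,-0.94,0,1],[0,0,-0.52,-0.21,-0.94,0,1],[0,0,-0.5,-0.21,-0.9,0,1],[0,0,-0.5,-0.21,-0.8,0,1]]]'

```text
time: 2.1
tool_pos: [0.6228, 0.189, 0.2305]
tool_rot: [-0.0, 0.999, -0.051, -0.0]
contact_force: [0.3, 0.3, 0.6]
gripper_width: 0.998
```

Request:
carry_out --moves '[[[0,0,0,0,0,0,0.4],[0,0,0,0,0,0,0.4],[0,0,0,0,0,0,0.4],[0,0,0,0,0,0,0.4]]]'

```text
time: 2.43
tool_pos: [0.6234, 0.1854, 0.231]
tool_rot: [0.0, 0.999, -0.053, -0.0]
contact_force: [0.8, -0.6, 0.2]
gripper_width: 0.703
```

```bash
python3 - <<'E'
from h import *
s=state();print(s['tool_pos'],s['joint_pos'],s['time'])
plan(PICK+[0,0,.04],RP,4);plan(PICK,RP,4)
f=grab_frame('side');save('s1',f)
E
```

```text
[0.6234 0.1854 0.231 ] [ 0.1749  0.1122  1.5505 -0.0004  1.4795  0.2812] 2.4333
N 4 row [ 0.001  0.001 -0.03  -0.059 -0.094  0.462] max 0.4622326603219492
N 4 row [ 0.001  0.001 -0.03  -0.059 -0.094  0.712] max 0.7122326502118607
```

View pics/s1.png

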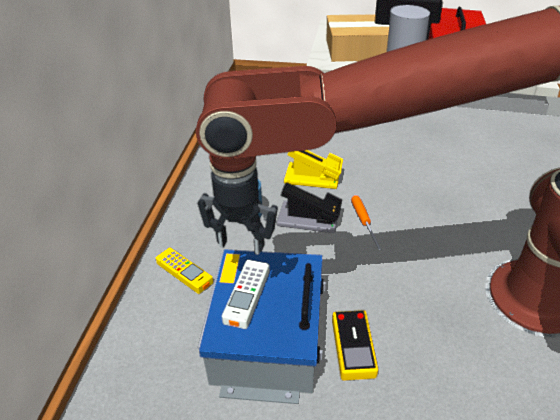

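Request:
carry_out --moves '[[[0,0,-0.03,-0.06,-0.094,0.3,0.7],[0,0,-0.03,-0.06,-0.094,0.5,0.7],[0,0,-0.03,-0.06,-0.094,0.5,0.7],[0,0,-0.03,-0.06,-0.094,0.5,0.7],[0,0,0,0,0,0.2,0.7],[0,0,0,0,0,0,0.7],[0,0,0,0,0,0,0.7],[0,0,0,0,0,0,0.7]]]'

```text
time: 3.15
tool_pos: [0.6162, 0.2023, 0.1528]
tool_rot: [-0.0, 0.999, -0.047, 0.001]
contact_force: [-0.3, -0.8, -0.0]
gripper_width: 0.849
```

```bash
python3 - <<'E'
from h import *
s=state();print(s['tool_pos'],s['joint_pos'],s['time'])
plan(PICK,RP,4)
for n in('top','side'):
    f=grab_frame(n);save(n+'2',f)
a=cv2.imread('pics/top2.png')[130:300,80:300];b=cv2.imread('pics/side2.png')[180:370,150:370]
cv2.imwrite('pics/z2.png',cv2.hconcat([cv2.resize(a,(400,360)),cv2.resize(b,(400,360))]))
E
```

```text
[0.6162 0.2023 0.1528] [ 0.2026  0.1634  1.6273 -0.0001  1.3486  0.2974] 3.15
N 4 row [-0.002 -0.006  0.003 -0.004  0.007  0.224] max 0.22373787058156228
```

View pics/z2.png

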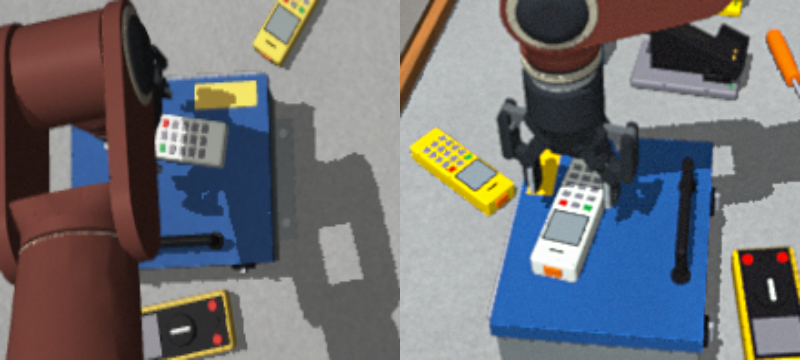

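Request:
carry_out --moves '[[[0,0,0,-0.01,0.03,0.3,0.7],[0,0,0,0,0,0.3,0.7],[0,0,0,0,0,0.15,0.7],[0,0,0,0,0,0.1,0.7],[0,0,0,0,0,0,0.7],[0,0,0,0,0,0,0.7]]]'

```text
time: 3.75
tool_pos: [0.6144, 0.2013, 0.1166]
tool_rot: [0.0, 0.999, -0.047, -0.001]
contact_force: [0.4, 0.2, 0.5]
gripper_width: 0.85
```

```bash
python3 - <<'E'
from h import *
plan(PICK,RP,1)
f=grab_frame('side');save('side3',f)
b=cv2.imread('pics/side3.png')[180:370,150:370]
cv2.imwrite('pics/z3.png',cv2.resize(b,(660,570)))
E
```

```text
N 1 row [ 0.004  0.013  0.022  0.027  0.001 -0.01 ] max 0.027271600661328343
```

View pics/z3.png

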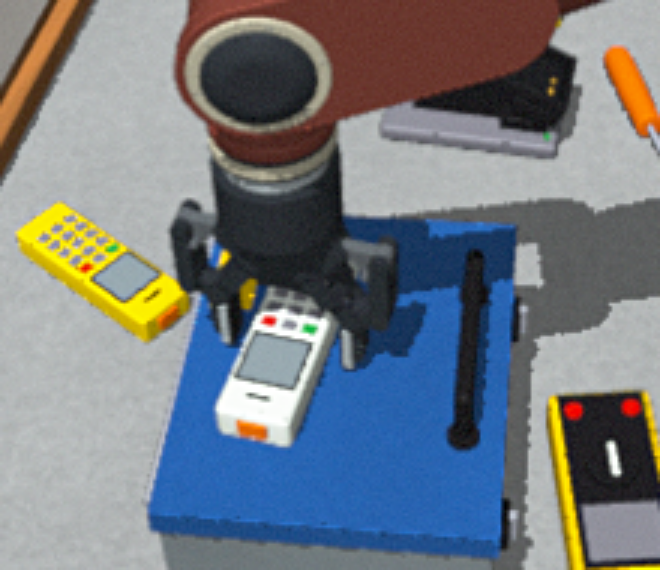

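Request:
carry_out --moves '[[[0,0,0,0,0,-0.03,-1],[0,0,0,0,0,0,-1],[0,0,0,0,0,0,-1],[0,0,0,0,0,0,-1],[0,0,0,0,0,0,-1],[0,0,0,0,0,0,-1],[0,0,0,0,0,0,-1],[0,0,0,0,0,0,-1]]]'

```text
time: 4.47
tool_pos: [0.6155, 0.2016, 0.1198]
tool_rot: [-0.0, 0.999, -0.047, 0.001]
contact_force: [0.8, 0.3, 5.1]
gripper_width: 0.549
```

Request:
carry_out --moves '[[[0,0,0,0,0,-0.1,-1],[0,0,0,0,0,-0.2,-1],[0,0,0,0,0,-0.4,-1],[0,0,0,0,0,-0.6,-1],[0,0,0,0,0,-0.6,-1],[0,0,0,0,0,-0.6,-1],[0,0,0,0,0,-0.4,-1],[0,0,0,0,0,-0.2,-1]]]'

```text
time: 5.13
tool_pos: [0.6154, 0.2016, 0.2454]
tool_rot: [-0.0, 0.999, -0.047, 0.002]
contact_force: [1.5, -1.0, -1.8]
gripper_width: 0.549
```

```bash
python3 - <<'E'
from h import *
for n in('top','side'):
    f=grab_frame(n);save(n+'4',f);np.savez(n+'4.npz',**f)
p,R=pose();print(p,R.as_matrix(),state()['gripper_width'])
W=cloud(f);c=f['frame'].astype(int);m=(c.min(2)>135)&(W[...,2]>.16)&(W[...,1]>.05)&(W[...,1]<.4)&(W[...,0]>.5)&(W[...,0]<.75)
print(m.sum(),cv2.minAreaRect((W[m][:,:2]*1000).astype(np.float32)),np.percentile(W[m][:,2],[2,20,50,80,98]))
q=W[m];A=np.c_[q[:,:2],np.ones(len(q))];print('plane',np.linalg.lstsq(A,q[:,2],rcond=None)[0])
print(np.argwhere(m).min(0),np.argwhere(m).max(0))
E
```

```text
[0.6153 0.2015 0.2442] [[ 0.9956 -0.094   0.0025]
 [-0.094  -0.9956  0.0005]
 [ 0.0024 -0.0007 -1.    ]] 0.5495884742735752
1733 ((578.5494995117188, 192.2451171875), (196.29212951660156, 121.12811279296875), 32.74099349975586) [0.2541 0.2711 0.2731 0.5202 0.5607]
plane [-1.7462  1.1335  1.1466]
[ 62 203] [281 314]
```

View pics/side4.png

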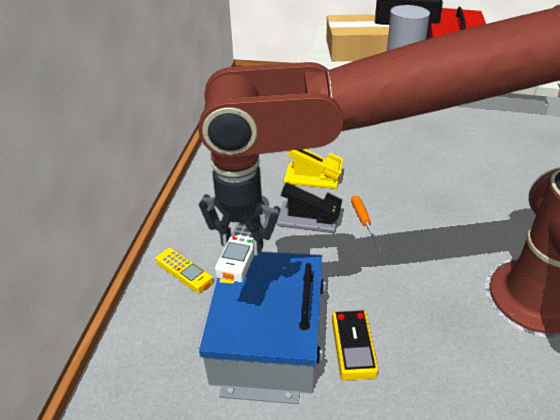

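```bash
cat > inhand.py <<'E'
from h import *
import sys
f=np.load('side%s.npz'%sys.argv[1]);p,R=pose()
W=cloud(f);c=f['frame'].astype(int)
T=(W-p)@R.as_matrix()  # tool coordinates
m=(np.abs(T[...,0])<.035)&(np.abs(T[...,1])<.11)&(T[...,2]>-.06)&(T[...,2]<.03)&np.isfinite(W[...,0])
wh=m&(c.min(2)>110)
q=T[wh];top=q[(q[:,1]<-0.015)|(q[:,1]>.015)]
print(len(q),cv2.minAreaRect((q[:,:2]*1000).astype(np.float32)))
print(np.percentile(q,[1,10,50,90,99],axis=0))
t=q[(q[:,2]<np.percentile(q[:,2],60))];A=np.c_[t[:,:2],np.ones(len(t))]
print('plane z=ax+by+c',np.linalg.lstsq(A,t[:,2],rcond=None)[0])
orange=m&(c[...,0]>180)&(c[...,1]<140)&(c[...,2]<80)
print('orange',orange.sum(),T[orange].mean(0) if orange.any() else '')
E
python3 inhand.py 4
```

```text
1396 ((0.8590106964111328, -2.820037841796875), (149.96533203125, 60.597984313964844), 85.4477310180664)
[[-0.0288 -0.0757 -0.0405]
 [-0.023  -0.0733 -0.03  ]
 [-0.0027 -0.0339 -0.028 ]
 [ 0.0192  0.0135 -0.0175]
 [ 0.0279  0.0663 -0.0068]]
plane z=ax+by+c [ 0.0167 -0.0105 -0.0296]
orange 52 [ 0.0011 -0.066  -0.0176]
```

```bash
cat >> h.py <<'E'
OFF=np.array([.001,-.0007,-.0145])
RT=Ro.from_matrix(np.stack([-RS.as_matrix()[:,1],-RS.as_matrix()[:,0],-RS.as_matrix()[:,2]],1))
def place(dx,dy,dz): # handset mid in seat frame -> tcp
    return SEAT+RS.apply([dx,dy,dz])-RT.apply(OFF)
E
python3 - <<'E'
from h import *
N=24;p,R=pose();t=place(.005,0,.1);print(t)
row=plan(t,RT,N)
w=Ro.from_rotvec(np.radians(row[:3]*5))
for k in range(N):
    p=p+(R*Ro.from_rotvec(np.radians(row[:3]*2.5))).apply(row[3:]*.04);R=R*w
    if k%3==2: print(p, R.apply([0,0,1]))
E
```

```text
[ 0.5094 -0.1793  0.1642]
N 24 row [0.159 0.15  0.707 0.236 0.395 0.016] max 0.7070923604566206
[0.6344 0.1498 0.2418] [ 0.0486  0.0342 -0.9982]
[0.6438 0.0956 0.238 ] [ 0.1     0.0586 -0.9933]
[0.6432 0.0408 0.2323] [ 0.1547  0.073  -0.9853]
[ 0.633  -0.0128  0.2243] [ 0.2107  0.0768 -0.9745]
[ 0.6134 -0.0632  0.2137] [ 0.2659  0.0698 -0.9615]
[ 0.5855 -0.1088  0.2001] [ 0.3182  0.0523 -0.9466]
[ 0.5503 -0.1479  0.1836] [ 0.3657  0.0249 -0.9304]
[ 0.5094 -0.1793  0.1642] [ 0.4066 -0.0114 -0.9135]
```

Request:
carry_out --moves '[[[0.159,0.15,0.707,0.236,0.395,0.016,-1],[0.159,0.15,0.707,0.236,0.395,0.016,-1],[0.159,0.15,0.707,0.236,0.395,0.016,-1],[0.159,0.15,0.707,0.236,0.395,0.016,-1],[0.159,0.15,0.707,0.236,0.395,0.016,-1],[0.159,0.15,0.707,0.236,0.395,0.016,-1],[0.159,0.15,0.707,0.236,0.395,0.016,-1],[0.159,0.15,0.707,0.236,0.395,0.016,-1]]]'

```text
time: 5.9
tool_pos: [0.6471, 0.0588, 0.2302]
tool_rot: [-0.052, 0.954, -0.291, 0.052]
contact_force: [-0.4, -0.1, -1.1]
gripper_width: 0.547
```

Request:
carry_out --moves '[[[0.159,0.15,0.707,0.236,0.395,0.016,-1],[0.159,0.15,0.707,0.236,0.395,0.016,-1],[0.159,0.15,0.707,0.236,0.395,0.016,-1],[0.159,0.15,0.707,0.236,0.395,0.016,-1],[0.159,0.15,0.707,0.236,0.395,0.016,-1],[0.159,0.15,0.707,0.236,0.395,0.016,-1],[0.159,0.15,0.707,0.236,0.395,0.016,-1],[0.159,0.15,0.707,0.236,0.395,0.016,-1]]]'

```text
time: 6.57
tool_pos: [0.6109, -0.0803, 0.2064]
tool_rot: [-0.101, 0.846, -0.514, 0.103]
contact_force: [0.7, 0.3, -1.2]
gripper_width: 0.545
```

Request:
carry_out --moves '[[[0.159,0.15,0.707,0.236,0.395,0.016,-1],[0.159,0.15,0.707,0.236,0.395,0.016,-1],[0.159,0.15,0.707,0.236,0.395,0.016,-1],[0.159,0.15,0.707,0.236,0.395,0.016,-1],[0.159,0.15,0.707,0.236,0.395,0.016,-1],[0.159,0.15,0.707,0.236,0.395,0.016,-1],[0.159,0.15,0.707,0.236,0.395,0.016,-1],[0.159,0.15,0.707,0.236,0.395,0.016,-1]]]'

```text
time: 7.23
tool_pos: [0.5176, -0.1831, 0.1626]
tool_rot: [0.143, -0.681, 0.703, -0.147]
contact_force: [0.9, -0.2, -0.8]
gripper_width: 0.551
```

Request:
carry_out --moves '[[[0,0,0,0,0,0,-1],[0,0,0,0,0,0,-1],[0,0,0,0,0,0,-1]]]'

```text
time: 7.48
tool_pos: [0.5194, -0.1829, 0.1648]
tool_rot: [0.143, -0.682, 0.701, -0.148]
contact_force: [-0.2, 0.9, -0.4]
gripper_width: 0.547
```

```bash
python3 - <<'E'
from h import *
for n in('top','side'):
    f=grab_frame(n);save(n+'5',f);np.savez(n+'5.npz',**f)
s=state();print(s['tool_pos'],s['joint_pos'],s['time'],s['contact_force'])
plan(place(.005,0,.04),RT,4)
plan(place(.005,0,.1),RT,1)
E
python3 inhand.py 5
```

```text
[ 0.5202 -0.183   0.1658] [-0.5827 -0.3297  2.1092  0.2521  1.0166  0.9188] 7.5833 [ 0.0781  0.3408 -1.9597]
N 4 row [ 0.007 -0.003  0.005 -0.021  0.066  0.357] max 0.3570265957389341
N 1 row [ 0.029 -0.012  0.02  -0.083  0.266 -0.072] max 0.2656069075477546
903 ((-1.7202396392822266, -0.04398345947265625), (63.77821731567383, 150.32818603515625), 1.4170173406600952)
[[-0.03   -0.0743 -0.0315]
 [-0.0253 -0.0649 -0.0281]
 [-0.021  -0.0187 -0.0243]
 [ 0.0117  0.0622 -0.0075]
 [ 0.0225  0.073  -0.0031]]
plane z=ax+by+c [-0.0216  0.0026 -0.0266]
orange 6 [-0.0073 -0.0759 -0.0148]
```

View pics/side5.png

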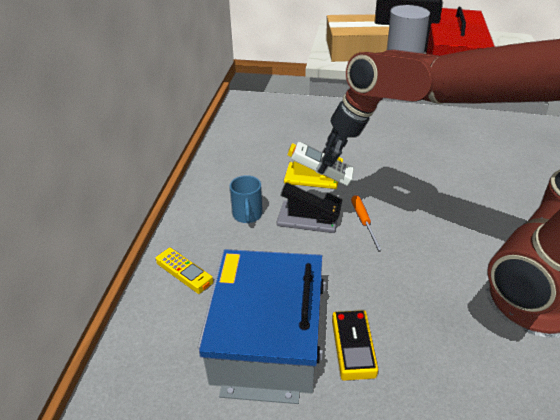

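View pics/top5.png

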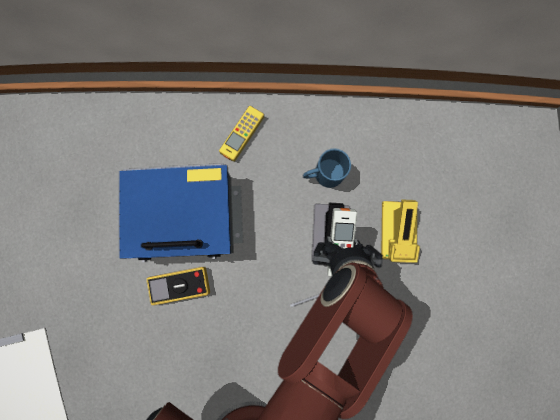

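Request:
carry_out --moves '[[[0.007,0,0.005,-0.02,0.066,0.3,-1],[0.007,0,0.005,-0.02,0.066,0.4,-1],[0.007,0,0.005,-0.02,0.066,0.4,-1],[0.007,0,0.005,-0.02,0.066,0.3,-1],[0,0,0,0,0,0.1,-1],[0,0,0,0,0,0,-1],[0,0,0,0,0,0,-1]]]'

```text
time: 8.17
tool_pos: [0.535, -0.1805, 0.1072]
tool_rot: [0.145, -0.682, 0.701, -0.15]
contact_force: [0.4, 0.6, -1.6]
gripper_width: 0.552
```

```bash
cat > chk.py <<'E'
from h import *
import sys
t=sys.argv[1]
for n in('top','side'):
    f=grab_frame(n);save(n+t,f);np.savez(n+t+'.npz',**f)
p,R=pose();s=state();print(p,s['contact_force'],s['time'],'w',s['gripper_width'])
print('mid in seat (from tool)',RS.inv().apply(p+R.apply(OFF)-SEAT),'axes err deg',np.degrees((RT.inv()*R).as_rotvec()))
a=cv2.imread('pics/top%s.png'%t)[180:290,280:420];b=cv2.imread('pics/side%s.png'%t)[130:240,250:390]
cv2.imwrite('pics/z%s.png'%t,cv2.hconcat([cv2.resize(x,(400,314),interpolation=cv2.INTER_CUBIC) for x in(a,b)]))
E
python3 chk.py 6; python3 inhand.py 6; python3 -c "
from h import *
plan(place(.002,0,.005),RT,4)"
```

```text
[ 0.5353 -0.181   0.1081] [ 0.1998 -0.0704 -1.3226] 8.2667 w 0.5515174624021996
mid in seat (from tool) [ 0.0058 -0.0009  0.0383] axes err deg [0.1059 0.1404 0.0212]
856 ((-3.760181427001953, 1.70904541015625), (62.0958366394043, 158.06777954101562), 3.096043109893799)
[[-0.0306 -0.0743 -0.0333]
 [-0.0255 -0.065  -0.0281]
 [-0.0208 -0.0188 -0.0244]
 [ 0.0102  0.0629 -0.0075]
 [ 0.0209  0.0732 -0.0012]]
plane z=ax+by+c [ 0.0135  0.0052 -0.0264]
orange 4 [-0.005  -0.0763 -0.019 ]
N 4 row [-0.005 -0.007 -0.001 -0.006  0.024  0.208] max 0.20780869455448914
```

View pics/z6.png

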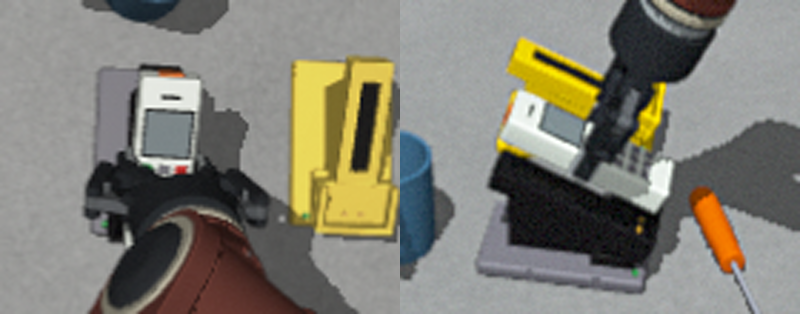

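Request:
carry_out --moves '[[[0,0,0,0,0.02,0.2,-1],[0,0,0,-0.01,0.02,0.2,-1],[0,0,0,-0.01,0.02,0.2,-1],[0,0,0,0,0.01,0.12,-1],[0,0,0,0,0,0,-1],[0,0,0,0,0,0,-1]]]'

```text
time: 8.77
tool_pos: [0.5432, -0.1798, 0.0782]
tool_rot: [0.144, -0.681, 0.702, -0.149]
contact_force: [0.3, 0.5, -1.2]
gripper_width: 0.549
```

```bash
python3 chk.py 7
```

```text
[ 0.5437 -0.1802  0.0793] [ 0.1571  0.6905 -1.4143] 8.8667 w 0.547195229519438
mid in seat (from tool) [0.0018 0.0001 0.0085] axes err deg [0.0037 0.0969 0.0619]
```

View pics/z7.png

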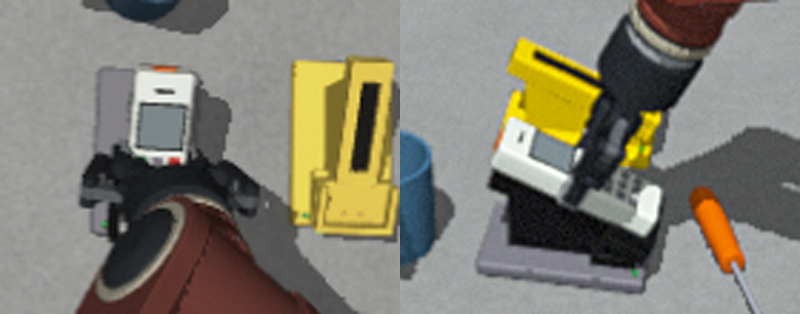

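Request:
carry_out --moves '[[[0,0,0,0,0,0.05,-1],[0,0,0,0,0,0.05,-1],[0,0,0,0,0,0.04,-1],[0,0,0,0,0,0.0,-1],[0,0,0,0,0,0,-1]]]'

```text
time: 9.28
tool_pos: [0.5458, -0.1801, 0.0739]
tool_rot: [0.144, -0.681, 0.702, -0.149]
contact_force: [-0.8, 0.6, -1.1]
gripper_width: 0.553
```

Request:
carry_out --moves '[[[0,0,0,0,0,0.025,-1],[0,0,0,0,0,0,-1],[0,0,0,0,0,0,-1]]]'

```text
time: 9.53
tool_pos: [0.5463, -0.1802, 0.0731]
tool_rot: [0.144, -0.681, 0.702, -0.149]
contact_force: [-0.2, -0.9, -1.3]
gripper_width: 0.551
```

Request:
carry_out --moves '[[[0,0,0,0,0,0.025,-1],[0,0,0,0,0,0,-1],[0,0,0,0,0,0,-1]]]'

```text
time: 9.78
tool_pos: [0.5464, -0.1802, 0.0731]
tool_rot: [0.144, -0.682, 0.702, -0.149]
contact_force: [-9.8, 2.5, 7.0]
gripper_width: 0.554
```

```bash
python3 chk.py 8
```

```text
[ 0.5464 -0.1802  0.0731] [-9.2995  2.2024  6.7313] 9.8833 w 0.5496157188941473
mid in seat (from tool) [0.0018 0.0002 0.0018] axes err deg [-0.058   0.0689  0.0383]
```

View pics/z8.png

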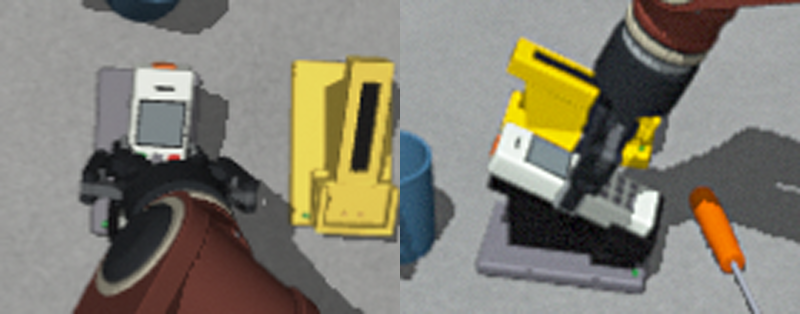

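```bash
python3 - <<'E'
from h import *
f=np.load('side8.npz');W=cloud(f);Q=(W-SEAT)@RS.as_matrix();c=f['frame'].astype(int)
m=(c.min(2)>120)&(abs(Q[...,1])<.03)&(abs(Q[...,0])<.09)&(abs(Q[...,2])<.03)
q=Q[m];print(len(q),np.percentile(q,[1,10,50,90,99],axis=0))
for a,b in((-.08,-.06),(-.06,-.045),(.02,.045),(.045,.075)):
    t=q[(q[:,0]>a)&(q[:,0]<b)&(q[:,1]<.015)]; print(a,len(t),np.percentile(t[:,2],[20,50,80]) if len(t) else '')
f=np.load('top8.npz');W=cloud(f);Q=(W-SEAT)@RS.as_matrix();c=f['frame'].astype(int)
m=(c.min(2)>120)&(abs(Q[...,1])<.03)&(abs(Q[...,0])<.09)&(abs(Q[...,2])<.03)
q=Q[m];print(len(q),np.percentile(q,[1,10,50,90,99],axis=0))
print(state()['ft_torque'])
E
```

```text
724 [[-0.0719 -0.0186 -0.0099]
 [-0.062  -0.0087 -0.0037]
 [ 0.0257  0.0212  0.0116]
 [ 0.0679  0.0261  0.0155]
 [ 0.0761  0.029   0.0177]]
-0.08 43 [0.0122 0.0133 0.015 ]
-0.06 24 [0.0128 0.0145 0.0156]
0.02 73 [0.0129 0.0141 0.0154]
0.045 92 [0.0123 0.014  0.0156]
581 [[ 0.0003 -0.0216 -0.0056]
 [ 0.0097 -0.0161  0.0096]
 [ 0.0434  0.0035  0.0124]
 [ 0.0723  0.0232  0.0146]
 [ 0.0761  0.026   0.0167]]
[ 0.1348  1.0052 -0.0204]
```

Request:
carry_out --moves '[[[0,0,0,0,0,-0.012,-1],[0,0,0,0,0,0,-0.1],[0,0,0,0,0,0,0.1],[0,0,0,0,0,0,0.3],[0,0,0,0,0,0,0.5],[0,0,0,0,0,0,0.7],[0,0,0,0,0,0,0.7],[0,0,0,0,0,0,0.7]]]'

```text
time: 10.55
tool_pos: [0.5466, -0.1802, 0.0726]
tool_rot: [0.145, -0.681, 0.702, -0.15]
contact_force: [0.3, -0.7, 0.7]
gripper_width: 0.85
```

```bash
python3 chk.py 9
```

```text
[ 0.5465 -0.1802  0.0726] [0.3138 0.5602 0.2103] 10.65 w 0.8500180244559993
mid in seat (from tool) [0.0017 0.0002 0.0013] axes err deg [0.0006 0.0907 0.0662]
```

View pics/z9.png

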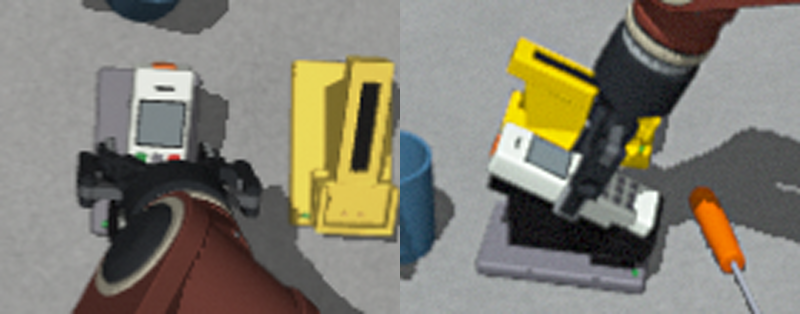

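Request:
carry_out --moves '[[[0,0,0,0,0,-0.1,0.7],[0,0,0,0,0,-0.3,0.7],[0,0,0,0,0,-0.5,0.7],[0,0,0,0,0,-0.7,0.7],[0,0,0,0,0,-0.8,0.7],[0,0,0,0,0,-0.8,0.7],[0,0,0,0,0,-0.8,0.7],[0,0,0,0,0,-0.4,0.7]]]'

```text
time: 11.32
tool_pos: [0.4751, -0.1786, 0.2386]
tool_rot: [0.145, -0.681, 0.701, -0.153]
contact_force: [0.3, 0.6, -0.0]
gripper_width: 0.852
```

```bash
python3 chk.py 10; python3 - <<'E'
from h import *
for n in('side','top'):
    f=np.load(n+'10.npz');W=cloud(f);Q=(W-SEAT)@RS.as_matrix();c=f['frame'].astype(int)
    m=(c.min(2)>120)&(abs(Q[...,1])<.04)&(abs(Q[...,0])<.1)&(Q[...,2]>.005)&(Q[...,2]<.03)
    q=Q[m];print(len(q),np.percentile(q,[1,50,99],axis=0),cv2.minAreaRect((q[:,:2]*1000).astype(np.float32)))
    A=np.c_[q[:,:2],np.ones(len(q))];print(np.linalg.lstsq(A,q[:,2],rcond=None)[0])
print(state()['joint_pos'])
E
```

```text
[ 0.4759 -0.1791  0.2386] [0.1245 0.3795 0.4327] 11.4167 w 0.8502670507477825
mid in seat (from tool) [ 0.0046 -0.0006  0.1816] axes err deg [ 0.4109  0.368  -0.0037]
737 [[-0.0713 -0.0211  0.0053]
 [-0.0051  0.0096  0.0135]
 [ 0.0751  0.0283  0.0175]] ((1.6199111938476562, 0.9613971710205078), (55.63811111450195, 149.99563598632812), 89.447509765625)
[ 0.0004 -0.0766  0.0135]
1038 [[-0.0697 -0.0216  0.0069]
 [ 0.0067  0.0022  0.0126]
 [ 0.075   0.0258  0.0162]] ((1.8099288940429688, 1.7414665222167969), (148.96682739257812, 48.80994415283203), 0.2078157365322113)
[-0.0061 -0.0141  0.0126]
[-0.6364 -0.524   2.1251  0.2513  1.1916  0.9115]
```

View pics/z10.png

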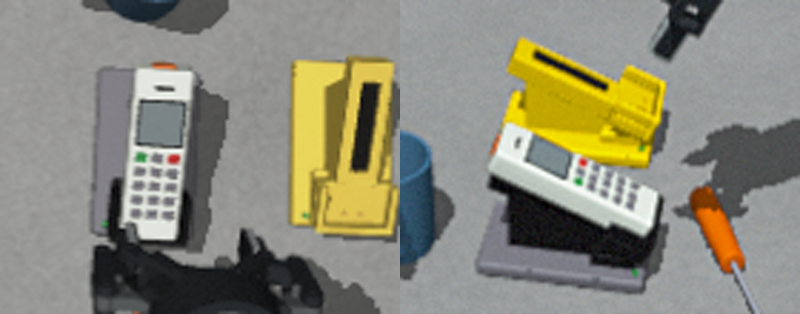

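```bash
cat >> h.py <<'E'
YB=4.6
H0=np.array([.5012,.194,.157]); bx_=yawdir(YB); up=np.array([0,0,1.]); by_=np.cross(up,bx_)
HG=H0+.182*bx_-.044*up
def hrot(a): # lid opening a deg
    v=H0-HG; return HG+Ro.from_rotvec(by_*d(a)).apply(v)
def rt(t): return tool(np.sin(d(t))*bx_-np.cos(d(t))*up, np.cos(d(t))*bx_+np.sin(d(t))*up)
def grasp(a,t,back=0): R=rt(t); return hrot(a)+R.apply([0,0,.0187-back]),R
E
python3 - <<'E'
from h import *
print(HG,hrot(0),hrot(60))
N=24;p,R=pose();t,Rt=grasp(0,35,.09);print(t)
row=plan(t,Rt,N)
w=Ro.from_rotvec(np.radians(row[:3]*5))
for k in range(N):
    p=p+(R*Ro.from_rotvec(np.radians(row[:3]*2.5))).apply(row[3:]*.04);R=R*w
    if k%3==2: print(p, R.apply([0,0,1]))
E
```

```text
[0.6826 0.2086 0.113 ] [0.5012 0.194  0.157 ] [0.6299 0.2044 0.2926]
[0.4604 0.1907 0.2154]
N 24 row [ 0.093  0.047 -0.792 -0.321 -0.293 -0.004] max 0.791998344468203
[ 0.5051 -0.1381  0.2516] [ 0.4357 -0.0284 -0.8997]
[ 0.5259 -0.0913  0.2609] [ 0.4596 -0.0334 -0.8875]
[ 0.5377 -0.0408  0.2657] [ 0.4836 -0.0328 -0.8747]
[0.5399 0.0112 0.2657] [ 0.5068 -0.0265 -0.8617]
[0.5327 0.0625 0.2605] [ 0.528  -0.0149 -0.8491]
[0.5164 0.1109 0.2503] [ 0.5465  0.0016 -0.8375]
[0.4919 0.1542 0.2351] [ 0.5612  0.0222 -0.8274]
[0.4604 0.1907 0.2154] [ 0.5717  0.046  -0.8192]
```

Request:
carry_out --moves '[[[0.093,0.047,-0.792,-0.321,-0.293,0,0.7],[0.093,0.047,-0.792,-0.321,-0.293,0,0.3],[0.093,0.047,-0.792,-0.321,-0.293,0,0],[0.093,0.047,-0.792,-0.321,-0.293,0,0],[0.093,0.047,-0.792,-0.321,-0.293,0,0],[0.093,0.047,-0.792,-0.321,-0.293,0,0],[0.093,0.047,-0.792,-0.321,-0.293,0,0],[0.093,0.047,-0.792,-0.321,-0.293,0,0]]]'

```text
time: 12.08
tool_pos: [0.5382, -0.0579, 0.2584]
tool_rot: [-0.108, 0.841, -0.485, 0.216]
contact_force: [0.4, 0.3, 0.3]
gripper_width: 0.497
```

Request:
carry_out --moves '[[[0.093,0.047,-0.792,-0.321,-0.293,0,0],[0.093,0.047,-0.792,-0.321,-0.293,0,0],[0.093,0.047,-0.792,-0.321,-0.293,0,0],[0.093,0.047,-0.792,-0.321,-0.293,0,0],[0.093,0.047,-0.792,-0.321,-0.293,0,0],[0.093,0.047,-0.792,-0.321,-0.293,0,0],[0.093,0.047,-0.792,-0.321,-0.293,0,0],[0.093,0.047,-0.792,-0.321,-0.293,0,0]]]'

```text
time: 12.75
tool_pos: [0.5356, 0.0793, 0.2532]
tool_rot: [-0.064, 0.934, -0.231, 0.266]
contact_force: [0.2, 0.1, -0.3]
gripper_width: 0.504
```

```bash
python3 - <<'E'
from h import *
plan(*grasp(0,35,.09),8);print(state()['joint_pos'])
E
```

```text
N 8 row [ 0.088  0.063 -0.79  -0.332 -0.291 -0.026] max 0.789938647390327
[ 0.016  -0.5336  2.135  -0.0149  0.9862  0.5066]
```

Request:
carry_out --moves '[[[0.09,0.06,-0.79,-0.33,-0.29,-0.02,0],[0.09,0.06,-0.79,-0.33,-0.29,-0.02,0],[0.09,0.06,-0.79,-0.33,-0.29,-0.02,0],[0.09,0.06,-0.79,-0.33,-0.29,-0.02,0],[0.09,0.06,-0.79,-0.33,-0.29,-0.02,0],[0.09,0.06,-0.79,-0.33,-0.29,-0.02,0],[0.09,0.06,-0.79,-0.33,-0.29,-0.02,0],[0.09,0.06,-0.79,-0.33,-0.29,-0.02,0]]]'

```text
time: 13.42
tool_pos: [0.4651, 0.1932, 0.2162]
tool_rot: [-0.013, 0.953, 0.039, 0.3]
contact_force: [-1.0, -0.7, 0.3]
gripper_width: 0.502
```

Request:
carry_out --moves '[[[0,0,0,0,0,0,0],[0,0,0,0,0,0,0],[0,0,0,0,0,0,0]]]'

```text
time: 13.67
tool_pos: [0.4664, 0.1923, 0.218]
tool_rot: [-0.013, 0.953, 0.036, 0.3]
contact_force: [0.2, -0.4, -0.3]
gripper_width: 0.501
```

```bash
python3 - <<'E'
from h import *
print(pose()[0],state()['joint_pos'])
plan(*grasp(0,35,.0),4)
for n in('top','side'):
    f=grab_frame(n);save(n+'11',f)
a=cv2.imread('pics/top11.png')[130:310,80:300];b=cv2.imread('pics/side11.png')[180:370,180:400]
cv2.imwrite('pics/z11.png',cv2.hconcat([cv2.resize(x,(400,340)) for x in (a,b)]))
E
```

```text
[0.4664 0.1923 0.218 ] [ 0.3184 -0.6432  2.2742 -0.1699  0.9198  0.3043]
N 4 row [-0.002 -0.    -0.013 -0.04   0.007  0.554] max 0.5541192399445749
```

View pics/z11.png

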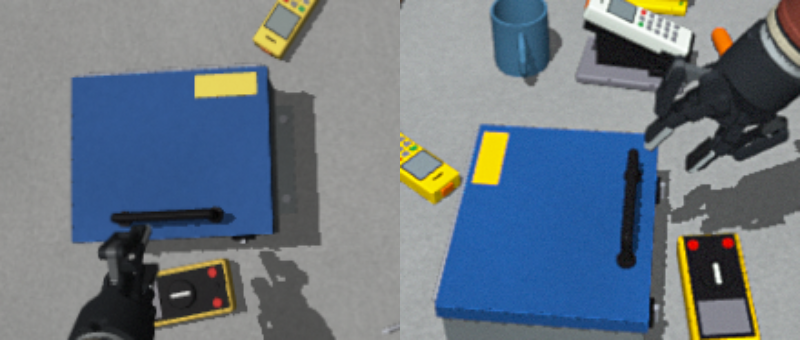

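```bash
cat >> h.py <<'E'
def proj(f,p):
    T=np.linalg.inv(f['world_from_camera']);q=T[:3,:3]@p+T[:3,3];a=q[:2]/q[2];a=a*(1+f['k1']*(a@a));return f['K'][:2,:2]@a+f['K'][:2,2]
E
python3 - <<'E'
from h import *
p,R=pose()
for n in('top','side'):
    f=grab_frame(n);im=cv2.cvtColor(f['frame'],cv2.COLOR_RGB2BGR)
    im=cv2.resize(im,None,fx=3,fy=3)
    for q,c in((p,(0,255,0)),(p+R.apply([.0,0,-.05]),(0,255,255)),(H0,(0,0,255)),(H0+.058*by_,(255,0,255)),(H0-.058*by_,(255,0,255))):
        u=proj(f,q)*3+1; cv2.circle(im,tuple(int(v) for v in u),3,c,-1)
    u=proj(f,H0)*3
    x,y=int(u[0]),int(u[1]); cv2.imwrite('pics/p_%s.png'%n,im[y-180:y+180,max(0,x-200):x+200])
a=cv2.imread('pics/p_top.png');b=cv2.imread('pics/p_side.png');cv2.imwrite('pics/p.png',cv2.hconcat([a,b]))
E
```

```text
(no output)
```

View pics/p.png

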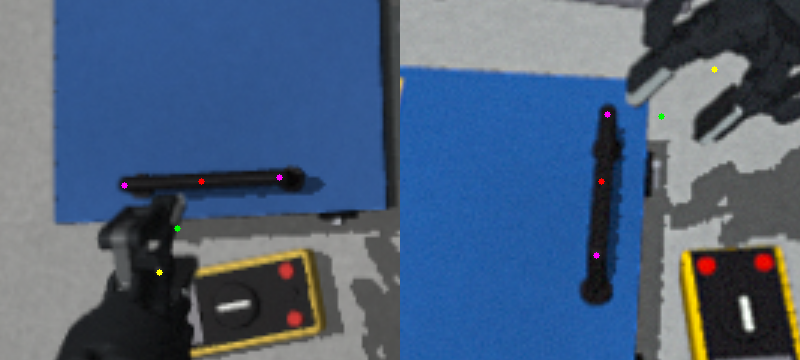

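Request:
carry_out --moves '[[[0,0,-0.013,-0.05,0,0.3,0],[0,0,-0.013,-0.05,0,0.4,0],[0,0,-0.013,-0.05,0.01,0.4,0],[0,0,-0.013,-0.01,0.01,0.3,0],[0,0,0,0,0,0.1,0],[0,0,0,0,0,0,0],[0,0,0,0,0,0,0]]]'

```text
time: 14.45
tool_pos: [0.4957, 0.1939, 0.1662]
tool_rot: [-0.012, 0.953, 0.039, 0.301]
contact_force: [-0.5, 0.1, 0.0]
gripper_width: 0.496
```

```bash
python3 - <<'E'
from h import *
print(pose()[0],state()['joint_pos'])
plan(*grasp(0,35,.0),4)
p,R=pose()
for n in('top','side'):
    f=grab_frame(n);im=cv2.cvtColor(f['frame'],cv2.COLOR_RGB2BGR)
    im=cv2.resize(im,None,fx=3,fy=3)
    u=proj(f,H0)*3
    x,y=int(u[0]),int(u[1]); cv2.imwrite('pics/p_%s.png'%n,im[y-180:y+180,max(0,x-200):x+200])
a=cv2.imread('pics/p_top.png');b=cv2.imread('pics/p_side.png');cv2.imwrite('pics/p2.png',cv2.hconcat([a,b]))
E
```

```text
[0.4957 0.1939 0.1662] [ 0.2981 -0.4983  2.2735 -0.1774  0.7733  0.3065]
N 4 row [-0.003 -0.003  0.001 -0.005  0.002  0.184] max 0.1837613510624991
```

View pics/p2.png

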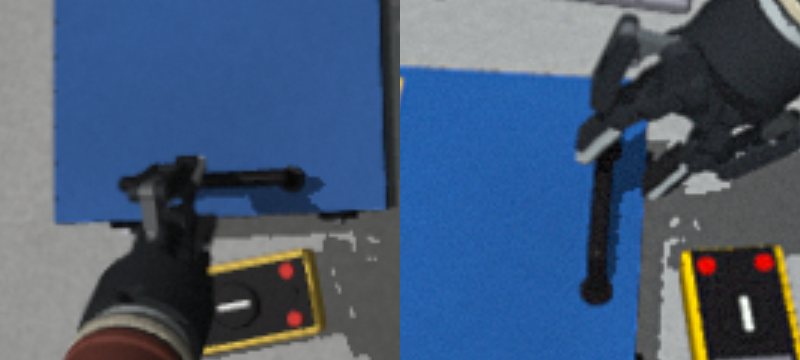

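Request:
carry_out --moves '[[[0,0,0,-0.01,0.03,0.25,0],[0,0,0,-0.01,0.03,0.25,0],[0,0,0,0,0,0.15,0],[0,0,0,0,0,0.08,0],[0,0,0,0,0,0,0],[0,0,0,0,0,0,0]]]'

```text
time: 15.05
tool_pos: [0.5117, 0.1931, 0.1417]
tool_rot: [-0.013, 0.953, 0.039, 0.301]
contact_force: [0.4, -0.1, 0.4]
gripper_width: 0.5
```

Request:
carry_out --moves '[[[0,0,0,0,0,0,-0.3],[0,0,0,0,0,0,-0.6],[0,0,0,0,0,0,-1],[0,0,0,0,0,0,-1],[0,0,0,0,0,0,-1],[0,0,0,0,0,0,-1],[0,0,0,0,0,0,-1],[0,0,0,0,0,0,-1]]]'

```text
time: 15.72
tool_pos: [0.5119, 0.1932, 0.1422]
tool_rot: [-0.013, 0.953, 0.039, 0.301]
contact_force: [-5.3, -1.0, 5.7]
gripper_width: 0.116
```

```bash
python3 - <<'E'
from h import *
s=state();print(pose()[0],s['joint_pos'],s['contact_force'],s['gripper_width'])
plan(*grasp(0,35,.0),1)
p,R=pose();print('tool-implied bar',p-R.apply([0,0,.0187]),H0)
for n in('top','side'):
    f=grab_frame(n);im=cv2.cvtColor(f['frame'],cv2.COLOR_RGB2BGR)
    im=cv2.resize(im,None,fx=3,fy=3)
    u=proj(f,H0)*3
    x,y=int(u[0]),int(u[1]); cv2.imwrite('pics/p_%s.png'%n,im[y-180:y+180,max(0,x-200):x+200])
a=cv2.imread('pics/p_top.png');b=cv2.imread('pics/p_side.png');cv2.imwrite('pics/p3.png',cv2.hconcat([a,b]))
E
```

```text
[0.5119 0.1932 0.1422] [ 0.2839 -0.4189  2.2628 -0.1788  0.7025  0.3035] [-5.3109 -0.9939  5.7324] 0.1162136833898708
N 1 row [-0.016 -0.021  0.009 -0.006 -0.042  0.013] max 0.041618562683939
tool-implied bar [0.5012 0.1923 0.1575] [0.5012 0.194  0.157 ]
```

View pics/p3.png

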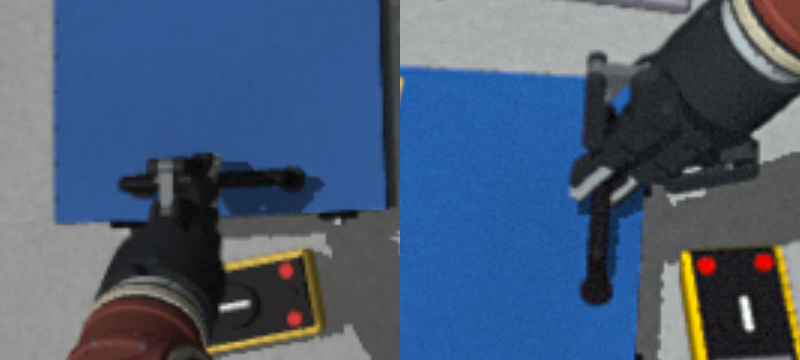

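```bash
python3 - <<'E'
from h import *
A=[0,4,16,28,40,52,58,60]
for a,b in zip(A,A[1:]):
    N=4 if b-a<6 else 8
    if b==58:N=6
    g=lambda x:grasp(x,35-50*x/60)
    print(a,b,end=' ');plan(*g(b),N,g(a))
E
```

```text
0 4 N 4 row [ 0.    -0.167  0.     0.055  0.    -0.054] max 0.16666666666666693
4 16 N 8 row [-0.    -0.25  -0.     0.084 -0.    -0.078] max 0.25
16 28 N 8 row [ 0.    -0.25  -0.     0.087 -0.    -0.075] max 0.24999999999999986
28 40 N 8 row [ 0.    -0.25  -0.     0.089  0.    -0.072] max 0.2500000000000001
40 52 N 8 row [ 0.    -0.25  -0.     0.092 -0.    -0.068] max 0.2500000000000001
52 58 N 6 row [ 0.    -0.167  0.     0.062 -0.    -0.044] max 0.16666666666666657
58 60 N 4 row [ 0.    -0.083  0.     0.031 -0.    -0.021] max 0.08333333333333307
```

Request:
carry_out --moves '[[[0,-0.17,0,0.055,0,-0.054,-1],[0,-0.17,0,0.055,0,-0.054,-1],[0,-0.17,0,0.055,0,-0.054,-1],[0,-0.17,0,0.055,0,-0.054,-1],[0,0,0,0,0,0,-1],[0,0,0,0,0,0,-1]]]'

```text
time: 16.32
tool_pos: [0.5138, 0.1933, 0.1522]
tool_rot: [-0.012, 0.961, 0.039, 0.272]
contact_force: [5.8, 2.8, -6.2]
gripper_width: 0.115
```

```bash
cat > lid.py <<'E'
from h import *
p,R=pose();s=state();b=p-R.apply([0,0,.0187])-HG
a0=np.arctan2(.044,-.182);a=np.arctan2(b[2],b@bx_)
z=R.apply([0,0,1]);t=np.degrees(np.arctan2(z@bx_,-z[2]))
print('lid from tool',np.degrees(a0-a),'r',np.hypot(b[2],b@bx_),'y',b@by_,'tilt',t,'F',s['contact_force'],s['gripper_width'],s['time'],s['joint_pos'])
E
python3 lid.py
```

```text
lid from tool 3.498346895063363 r 0.1875753068531471 y -0.0017331422243986858 tilt 31.56976691566727 F [ 5.8072  2.8483 -6.216 ] 0.11530614449890124 16.3167 [ 0.2755 -0.3975  2.2134 -0.1416  0.788   0.2665]
```

Request:
carry_out --moves '[[[0,-0.25,0,0.084,0,-0.078,-1],[0,-0.25,0,0.084,0,-0.078,-1],[0,-0.25,0,0.084,0,-0.078,-1],[0,-0.25,0,0.084,0,-0.078,-1],[0,-0.25,0,0.084,0,-0.078,-1],[0,-0.25,0,0.084,0,-0.078,-1],[0,-0.25,0,0.084,0,-0.078,-1],[0,-0.25,0,0.084,0,-0.078,-1]]]'

```text
time: 16.98
tool_pos: [0.5252, 0.1942, 0.1853]
tool_rot: [-0.008, 0.982, 0.04, 0.185]
contact_force: [4.9, 3.1, -9.1]
gripper_width: 0.115
```

```bash
python3 lid.py
```

```text
lid from tool 14.9629951956551 r 0.1876499437176913 y -0.0017463291782446654 tilt 21.363339717999125 F [ 4.9395  3.1244 -9.0656] 0.114669730866898 16.9833 [ 0.252  -0.3039  2.0478 -0.0713  1.0308  0.1957]
```

Request:
carry_out --moves '[[[0,-0.25,0,0.087,0,-0.075,-1],[0,-0.25,0,0.087,0,-0.075,-1],[0,-0.25,0,0.087,0,-0.075,-1],[0,-0.25,0,0.087,0,-0.075,-1],[0,-0.25,0,0.087,0,-0.075,-1],[0,-0.25,0,0.087,0,-0.075,-1],[0,-0.25,0,0.087,0,-0.075,-1],[0,-0.25,0,0.087,0,-0.075,-1]]]'

```text
time: 17.65
tool_pos: [0.5435, 0.1956, 0.2158]
tool_rot: [-0.004, 0.994, 0.041, 0.097]
contact_force: [-2.7, 0.3, -6.5]
gripper_width: 0.114
```

```bash
python3 lid.py
```

```text
lid from tool 26.607910883617585 r 0.1876813988468996 y -0.0018173833015973965 tilt 11.136470058814142 F [-2.6861  0.2801 -6.4787] 0.11379268636821979 17.65 [ 0.2306 -0.1737  1.8644 -0.03    1.2588  0.1554]
```

Request:
carry_out --moves '[[[0,-0.25,0,0.089,0,-0.072,-1],[0,-0.25,0,0.089,0,-0.072,-1],[0,-0.25,0,0.089,0,-0.072,-1],[0,-0.25,0,0.089,0,-0.072,-1],[0,-0.25,0,0.089,0,-0.072,-1],[0,-0.25,0,0.089,0,-0.072,-1],[0,-0.25,0,0.089,0,-0.072,-1],[0,-0.25,0,0.089,0,-0.072,-1]]]'

```text
time: 18.32
tool_pos: [0.5684, 0.1975, 0.2427]
tool_rot: [-0.0, 0.999, 0.041, 0.009]
contact_force: [-4.7, 0.1, -4.2]
gripper_width: 0.118
```

```bash
python3 lid.py
```

```text
lid from tool 38.60480571407672 r 0.18775722653187654 y -0.0018656483311573762 tilt 1.0578890533038041 F [-4.7311  0.0652 -4.1872] 0.117815329261083 18.3167 [ 0.2121 -0.0202  1.6678 -0.0028  1.4757  0.1306]
```

Request:
carry_out --moves '[[[0,-0.25,0,0.092,0,-0.068,-1],[0,-0.25,0,0.092,0,-0.068,-1],[0,-0.25,0,0.092,0,-0.068,-1],[0,-0.25,0,0.092,0,-0.068,-1],[0,-0.25,0,0.092,0,-0.068,-1],[0,-0.25,0,0.092,0,-0.068,-1],[0,-0.25,0,0.092,0,-0.068,-1],[0,-0.25,0,0.092,0,-0.068,-1]]]'

```text
time: 18.98
tool_pos: [0.5998, 0.2, 0.2647]
tool_rot: [0.003, 0.996, 0.041, -0.076]
contact_force: [-4.9, -0.1, -1.3]
gripper_width: 0.115
```

```bash
python3 lid.py
```

```text
lid from tool 51.12216205187233 r 0.1881714440157189 y -0.0019318256701457224 tilt -8.748126512491023 F [-4.9234 -0.1069 -1.2603] 0.1148711171692112 18.9833 [0.1967 0.15   1.4586 0.017  1.6847 0.1155]
```

Request:
carry_out --moves '[[[0,-0.17,0,0.062,0,-0.044,-1],[0,-0.17,0,0.062,0,-0.044,-1],[0,-0.17,0,0.062,0,-0.044,-1],[0,-0.17,0,0.062,0,-0.044,-1],[0,-0.17,0,0.062,0,-0.044,-1],[0,-0.08,0,0.031,0,-0.021,-1],[0,0,0,0,0,0,-1],[0,0,0,0,0,0,-1]]]'

```text
time: 19.65
tool_pos: [0.6167, 0.2013, 0.2725]
tool_rot: [0.005, 0.993, 0.04, -0.113]
contact_force: [-4.6, -1.8, -1.6]
gripper_width: 0.113
```

```bash
python3 lid.py; python3 - <<'E'
from h import *
for n in('top','side'):
    f=grab_frame(n);save(n+'12',f);np.savez(n+'12.npz',**f)
    W=cloud(f);c=f['frame'].astype(int);r,g,b=c[...,0],c[...,1],c[...,2]
    m=(b>g+25)&(b>r+40)&(W[...,2]>.13)&(W[...,0]>.5)&(W[...,0]<.8)&(W[...,1]>.0)&(W[...,1]<.4)
    q=W[m]-HG;
    if len(q)<50: print(n,len(q));continue
    u=q@bx_;v=q[:,2]; k=np.polyfit(v,u,1); print(n,len(q),'lid angle',90+np.degrees(np.arctan(k[0])), 'resid',np.std(u-np.polyval(k,v)))
E
```

```text
lid from tool 57.16830104010771 r 0.18828655789377738 y -0.0019450614513381295 tilt -13.009212143594251 F [-4.6414 -1.8282 -1.5938] 0.11339123152828677 19.65 [0.1903 0.2328 1.3582 0.025  1.7763 0.1112]
top 1733 lid angle 56.07089340562015 resid 0.011443866428333437
side 5064 lid angle 55.911787306733004 resid 0.00756611683154186
```

View pics/side12.png

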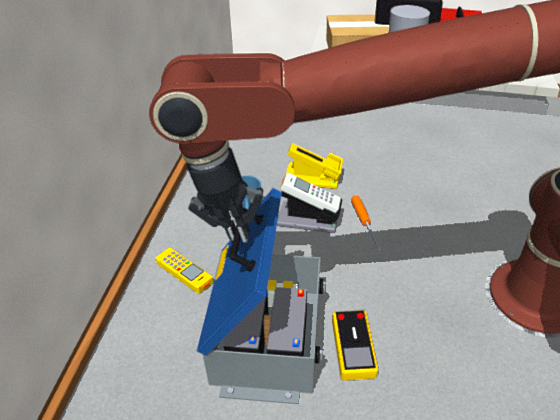

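```bash
cat > la.py <<'E'
from h import *
import sys
for n in('top','side'):
    f=grab_frame(n)
    W=cloud(f);c=f['frame'].astype(int);r,g,b=c[...,0],c[...,1],c[...,2]
    m=(b>g+25)&(b>r+40)&(W[...,2]>.125)&(W[...,0]>.5)&(W[...,0]<.8)&(W[...,1]>.05)&(W[...,1]<.35)
    q=W[m]-HG;u=q@bx_;v=q[:,2];w=q@by_
    best=(0,)
    for a in np.arange(45,75,.25):
        s=u*np.sin(d(a))+v*np.cos(d(a)) # offset along lid normal
        h,e=np.histogram(s,np.arange(-.03,.03,.002))
        if h.max()>best[0]: best=(h.max(),a,e[h.argmax()]+.001)
    s=u*np.sin(d(best[1]))+v*np.cos(d(best[1]));i=abs(s-best[2])<.005
    for _ in range(5):
        A=np.c_[v[i],w[i],np.ones(i.sum())];k=np.linalg.lstsq(A,u[i],rcond=None)[0];res=u-np.c_[v,w,np.ones(len(u))]@k;i=abs(res)<.005
    print(n,len(u),i.sum(),best,'lid',90+np.degrees(np.arctan(k[0])),'off',k[1:])
E
python3 la.py; python3 -c "
from h import *
g=lambda x:grasp(x,35-50*x/60)
plan(*g(60.5),4,g(57.2))"
```

```text
top 1764 1173 (np.int64(893), np.float64(56.75), np.float64(0.007000000000000033)) lid 56.26033479600742 off [0.002  0.0095]
side 5177 3633 (np.int64(2609), np.float64(57.5), np.float64(0.005000000000000031)) lid 56.93783054944468 off [-0.0053  0.0075]
N 4 row [-0.    -0.138  0.     0.052  0.    -0.035] max 0.13750000000000004
```

Request:
carry_out --moves '[[[0,-0.14,0,0.055,0,-0.036,-1],[0,-0.14,0,0.055,0,-0.036,-1],[0,-0.14,0,0.055,0,-0.036,-1],[0,-0.1,0,0.04,0,-0.026,-1],[0,0,0,0,0,0,-1],[0,0,0,0,0,0,-1],[0,0,0,0,0,0,-1],[0,0,0,0,0,0,-1]]]'

```text
time: 20.52
tool_pos: [0.626, 0.2021, 0.276]
tool_rot: [0.006, 0.99, 0.04, -0.135]
contact_force: [-3.9, -3.4, -3.7]
gripper_width: 0.117
```

Request:
carry_out --moves '[[[0,0,0,0,0,0,-1],[0,0,0,0,0,0,-1],[0,0,0,0,0,0,-1],[0,0,0,0,0,0,-1],[0,0,0,0,0,0,-1],[0,0,0,0,0,0,-1],[0,0,0,0,0,0,-1],[0,0,0,0,0,0,-1]]]'

```text
time: 21.18
tool_pos: [0.6259, 0.2021, 0.276]
tool_rot: [0.006, 0.99, 0.04, -0.136]
contact_force: [-3.0, -3.1, -3.5]
gripper_width: 0.115
```

```bash
python3 lid.py;python3 la.py; python3 chk.py 13; python3 - <<'E'
from h import *
for n in('side','top'):
    f=np.load(n+'13.npz');W=cloud(f);Q=(W-SEAT)@RS.as_matrix();c=f['frame'].astype(int)
    m=(c.min(2)>120)&(abs(Q[...,1])<.04)&(abs(Q[...,0])<.1)&(Q[...,2]>.005)&(Q[...,2]<.03)
    q=Q[m];print(len(q),np.percentile(q,[1,50,99],axis=0),cv2.minAreaRect((q[:,:2]*1000).astype(np.float32)))
E
```

```text
lid from tool 60.372829793270796 r 0.18831714067956573 y -0.0019477220175824386 tilt -15.590713429208495 F [-2.9971 -3.0671 -3.4755] 0.11506355755625994 21.1833 [0.1871 0.2815 1.3003 0.0293 1.8303 0.1093]
top 1477 876 (np.int64(619), np.float64(60.0), np.float64(0.007000000000000033)) lid 59.45697252158205 off [0.0097 0.0097]
side 4717 3200 (np.int64(2331), np.float64(60.75), np.float64(0.005000000000000031)) lid 60.146150274573785 off [-0.0061  0.0073]
[0.6259 0.2021 0.276 ] [-2.0981 -3.513  -4.2515] 21.3833 w 0.11592080366732056
mid in seat (from tool) [0.1564 0.3868 0.1552] axes err deg [-31.0488 -31.8034 -92.3881]
805 [[-0.0707 -0.0208  0.006 ]
 [ 0.      0.0085  0.0137]
 [ 0.0753  0.0281  0.0182]] ((1.6152191162109375, 2.142824172973633), (150.54058837890625, 54.86591720581055), 0.2685439884662628)
1148 [[-0.0708 -0.0217  0.0067]
 [ 0.0015  0.0026  0.0126]
 [ 0.0752  0.0257  0.0165]] ((1.7760162353515625, 1.9244251251220703), (149.17051696777344, 48.78770065307617), 0.041719209402799606)
```

View pics/side13.png

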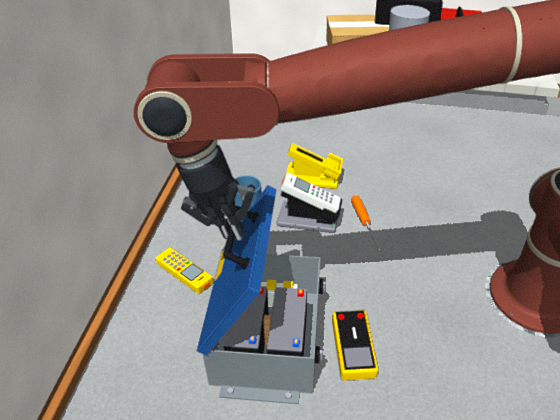

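View pics/z13.png

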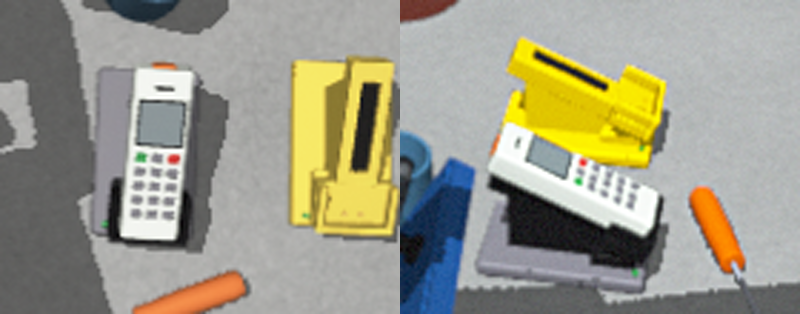

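```bash
python3 -c "
from plant import ticket
print(ticket.job_done())"; python3 lid.py
```

```text
the job is handed in; nothing more can be done
None
the job is handed in; nothing more can be done
```

I put the handset back in the black charger. I then lifted the lid by its handle and handed the job in at about 21.5 s of the 59 s, with the gripper still holding it open. The hand-in reports no verdict.

Last checks before handing in:

- **Handset:** it lies keypad up with the mouthpiece end in the pocket. The cameras put it about 2 mm up the slope, 2 mm across and within 1 mm square to the slope of home, less than 0.3° off the slope line. It had not moved while I lifted the lid.
- **Lid:** it stood at 59.5° from the top camera, 60.1° from the side camera and 60.4° from the tool pose, and the arm pose did not change over 0.67 s.
- **Grip:** the fingers were stopped on the bar at about 10 mm. The wrist read about 5 N, but I could not measure the finger force on the handle directly.
- **Multimeter, screwdriver, mug:** they look undisturbed in the pictures. I did not measure their positions.

**Disagreements:**

- The handset touched down about 2 mm sooner than the tool pose predicted. The cameras showed its upper face at the home height and level, so I took it as seated and let go.
- My first lid fit was coarse and gave about 56° where the tool pose said 57°. I refitted it and raised the lid about 3° more.

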